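# Glue-up of a split board: wind the timer, pump up the bar clamp and hold it

### The job

The split chopping board has fresh glue on its broken edges, and the one-hand bar clamp stands ready astride it. First wind the kitchen timer clockwise right up to its stop, since your hand will not be free afterwards; then pump the clamp's trigger, without pushing the jaw by hand, until the pads hold the two halves tightly together. Finish with the trigger still squeezed, keeping up a firm but gentle grip that does not bruise the wood, with the clamp upright and the things round about left where they are.

Things in the scene. Friction and masses are not known exactly. Their poses are not given: they have to be found in the camera images.
- clamp: Loose one-hand ratchet bar clamp, 0.7 kg, black, orange pads and trigger, standing on its two jaws over the board; steel bar level at z 46-60 mm. Origin on the worktop under the near pad's gripping face; x along the bar from head to far jaw, z up. Housing x -66 to -6, 30 wide, to z 81 mm; on it the upright black grip, x -31 to -9, 26 wide, to z 147 mm; outside it (-x) the trigger.
- clamp_grip (a point): Point on the clamp at x -31, y 0, z 120 mm of its frame: squeeze here from above, fingers closing along the bar. One finger bears on the grip's outer face, 22 mm from this point toward the far jaw; the other on the trigger's outer face, 36 mm from it the other way when out, 20 mm when squeezed home (58 and 42 mm over both). The loose clamp shifts some mm to suit the fingers.
- clamp_trigger (a joint): Trigger angle: 0 is out (its spring returns it there when let go), 0.4 rad is squeezed home. Squeezing takes about 10 N at clamp_grip while the jaw runs free. Once the board is tight the trigger stops part way (or, if that is at the very end of a squeeze, early in the next), and the pads then press the board with 0.4 to 0.7 of the finger force: squeeze with 15 to 30 N.
- clamp_bar (a joint): How far bar and far jaw are drawn in, m (0 to 0.09; far pad's face at clamp x = 215 mm minus this); starts at 0.015 to 0.030. A full squeeze draws in about 12 mm (the first up to 6 mm less); let the trigger out fully between squeezes so the pawl takes the next teeth; a second pawl stops the bar going back. 25 to 40 mm to travel in all: 3 to 5 squeezes.
- trigger: The orange trigger, a bowed lever 12 mm thick, 20 mm wide, reaching 60 mm above its pivot. Origin at the pivot (clamp x -40, z 83 mm). Its bow, 37 mm above the pivot, is what the finger presses.
- far_jaw: Black far jaw with its orange pad, 40 mm wide, 66 mm high, at the end of the bar. Origin on the worktop under its pad's face. It is to be moved by the trigger only, not pushed by the fingers.
- half_near: Half of a wooden chopping board, 80 mm (x, along the bar) x 160 mm x 22 mm, 0.21 kg, loose on the worktop, next to the near pad. Origin under its centre; its broken edge is on its +x side.
- half_far: The other half, same size, next to the far jaw; its broken edge is on its -x side. The gap between the halves starts at 4 to 12 mm. With the gap shut the two origins are 80 mm apart. More than 30 N between pad and edge bruises the wood.
- timer: Cream wind-up kitchen timer, 64 mm across, 58 mm high, its lower half (20 mm) fixed to the worktop by a suction foot. Origin under its centre.
- timer_dial (a joint): Angle of the timer's upper half, the dial (a dome 62 mm across from z = 21 to about 45 mm, with a small knob on top): how many rad it is still short of the stop at full wind. It starts 1.8 to 2.8; turning clockwise seen from above lowers it to 0, the stop. It stays where it is left; turning takes about 0.03 N m.
- glue_bottle: White glue bottle with orange cap, 48 mm across, 135 mm high, loose. A bystander.
- spice_jar: Spice jar with red cap, 45 mm across, 106 mm high, loose. A bystander.
- honey: Honey jar with red lid, 66 mm across, 85 mm high, loose. A bystander.
- peeler: Black vegetable peeler, 170 x 25 x 18 mm, lying loose. A bystander.
- salt: Grey and glass salt shaker, 44 mm across, 90 mm high, loose. A bystander.
There are look-alikes about, which are no part of the job. What is shaped like the timer but purple is not meant.

How it is judged (in metres and radians):
On the way, in this order (a step that is already met when the one before it is completed fails the run):
1. the timer is wound up to its stop (value of joint timer_dial below 0.12 rad), for 0.2 s.
2. the trigger has been squeezed home by the fingers (value of joint clamp_trigger above 0.34 rad and contact force between the fingers and trigger above 1 N), for 0.05 s.
3. the pads press the two halves together (contact force between far_jaw and half_far above 3 N and contact force between half_near and half_far above 2 N), for 0.2 s.
At the end, for the whole second after the job is handed in: Timer within 0.15 rad of its stop; fingers still squeeze the trigger (over 3 N); far pad presses the board (over 3 N), halves press each other (over 2 N), gap shut (origins within 82 mm along the bar); clamp upright within 0.15 rad; clamp and both halves down on the worktop (all of step 3 and value of joint timer_dial below 0.15 rad and contact force between the fingers and trigger above 3 N and x of half_far in the frame of half_near below 0.082 m and angle between clamp's own z axis and vertical below 0.15 rad and height (world z) of clamp below 0.012 m and height (world z) of each of half_near, half_far below 0.006 m); the arm keeps its last pose, push and grip.
It fails at once if the wood is bruised: more than 30 N on the board from a jaw (contact force between far_jaw and half_far above 30 N or contact force between clamp and half_near above 30 N).
It fails at once if the far jaw is pushed by the fingers instead of being drawn in by the trigger (contact force between the fingers and far_jaw above 3 N).
It fails at once if a bystander is moved more than 30 mm (distance of any of glue_bottle, honey, peeler, spice_jar, salt from where it was at the start of the episode above 0.03 m).
It also fails if it takes over 64 s, if anything falls off the work surface, if the arm or the gripper's body presses on something with over 40 N, if the wrist force passes 120 N, or if a joint passes its speed limit or range.

### The arm

A 7-joint arm with a two-finger parallel gripper is mounted at the origin on a cart in front of the work surface, level with it; the furniture and walls round the work are solid. World frame = base frame: x ahead of the robot, y to its left, z up, the work surface at z = 0. Lengths are in m, angles in degrees, forces in N, time in s.
With the tool pointing down it reaches from about 0.35 to 0.9 m from the base axis. Payload 8.1 kg.
Tool frame: the origin (TCP) lies at the centre of the arm's flange, where the gripper is bolted on; the fingertips stand 178 mm ahead of it and the grasp point (between the pads) lies 159 mm ahead of it (grasp_offset is the distance from the TCP to the grasp point, in m); z points along the fingers, y is the line along which they close (so a half turn about z gives the same grasp; the last joint's range is limited). The gripper opens to 92 mm and grips with 3 to 60 N. Pads are 19 mm wide; open, the fingers measure 130 mm over their backs; the gripper's body (75 mm by 190 mm) begins 47 mm behind the grasp point.
Start: joints at [-5.879, 24.895, 1.432, 90.138, -0.665, 64.973, -4.303], TCP at [0.625, -0, 0.405] pointing down, gripper open.
Joint ranges: [-149.89, 149.89], [-25.12, 119.58], [-72.63, 75.52], [4.76, 147.25], [-75.54, 255.54], [6.69, 114.76], [-157.13, 157.13]. Speed limits (degrees/s): [127.2, 127.2, 172.46, 172.46, 180, 180, 180].

### API

Orientations are given as a 3x3 rotation matrix whose columns are the frame's x, y, z axes.
In Python, from station import reach, line_to, move_j, set_gripper, pause, solve_ik, camera, IKError, job_done, silhouettes, mark_of, get_clock, get_q, get_qvel, get_effort, get_eef_pos, get_tool_rot, get_contact_force, get_wrist_torque, get_finger_gap, get_grasp_force, grasp_offset gives the robot as it stands. Calls block until the motion is done:
- reach(position, orientation): joint-space move of the TCP to a pose.
- line_to(position, attitude=None, feed=0.15, until_force=None): straight line of the TCP; attitude=None keeps the orientation; feed is the mean speed in m/s. With until_force (N) it stops when the force on the tool has changed by that much, and returns True; else False.
- move_j(angles): joint-space move.
- set_gripper(opening, f_grip=None): opening from 0.0 (shut) to 1.0 (fully open); f_grip is the grip in N (None keeps the last); returns when the fingers have stopped.
- pause(seconds).
- solve_ik(position, orientation): joint angles nearest the present ones, or None.
- camera(name): name is "scene" or "side" or "wrist"; returns a dict with "image" (400x640x3 uint8, red, green, blue), "z_map" (400x640 float32, m along the optical axis (not along the pixel's ray), 0 where there is no reading), "K" (3x3 intrinsics, pixels), "R" (3x3) and "t" (3): a world point X has camera coordinates R X + t; the wrist camera has in their place "tool_from_camera" (4x4, takes a point from camera to tool coordinates, whose origin is the TCP and whose axes are the flange's). Camera axes: x right, y down, z forward; pixel columns grow to the right and rows downward; lengths in m; the calibration is good to about 2 mm. A picture is of the moment at which its call begins: read the wrist's pose just before it.
A pose or a line that the arm cannot do raises IKError and nothing moves.
- job_done(): hands the job in; it is judged then, once.
Trained networks look in the newest picture that a camera, given by its name, has taken for a name from the list of things; names that differ only in an ending like _2 or _b are one class to them, and where a whole thing is asked for, a point or a joint stands for the part that bears it (a point fixed in the world has none). Each returns a list of dicts, best first, with "confidence" (0 to 1); they miss things now and then, are a little off and sometimes report something else, mostly with a low value. They report only what shows in the picture. A call takes as long as a camera call. They do not tell look-alikes from the thing itself.
- silhouettes(query, camera): "pixels" (400x640 bool, what is visible of it).
- mark_of(query, camera): "at" ([x, y, z] in m, in the coordinates of the camera as it stood for that picture, good to about 4 mm: a listed point, or the origin of a listed thing).
Readings, each from a call of its own:
- get_clock(): time.
- get_q(): joint angles.
- get_qvel(): joint speeds.
- get_effort(): joint torques, N m.
- get_eef_pos(): TCP position.
- get_tool_rot(): TCP orientation.
- get_contact_force(): force on the tool from outside, world axes, zero at the start.
- get_wrist_torque(): the same for the moment, N m.
- get_finger_gap(): opening from 0.0 (shut) to 1.0 (fully open).
- get_grasp_force(): force on a finger pad.
Only numpy, scipy, OpenCV 4.12 (cv2) and the standard library are available. Lean on these libraries where they do the work, as an engineer would, in place of code of your own. Each camera call takes 0.05 s, during which the arm holds its last target. There are 200 camera calls.

## Working session

There is one attempt and no reset: what is moved stays moved. The work goes in short steps, each a Python script; the robot and the scene stay as the last script left them, time stands still between calls to the robot, and variables do not carry over. Pictures are saved under pics/ and viewed, at most 10 in all, crops included, and the job is handed in when it is done.

```bash
mkdir -p pics
cat > h.py <<'E'
import numpy as np, cv2
from station import *
def world(c,p):  # cam coords -> world
    return c["R"].T@(np.asarray(p)-c["t"])
def deproj(c,mask):
    v,u=np.nonzero(mask&(c["z_map"]>0)); z=c["z_map"][v,u]; K=c["K"]
    P=np.stack([(u-K[0,2])/K[0,0]*z,(v-K[1,2])/K[1,1]*z,z],1)
    return (P-c["t"])@c["R"]
def pix(c,X):
    p=c["K"]@(c["R"]@np.asarray(X)+c["t"]); return p[:2]/p[2]
def save(c,n): cv2.imwrite(n,c["image"][:,:,::-1])
E
python3 - <<'E'
from h import *
ims=[]
for n in ("scene","side"):
    c=camera(n); save(c,f"pics/{n}0.png")
    for q in ("timer","clamp","clamp_grip","trigger","far_jaw","half_near","half_far","glue_bottle","spice_jar","honey","peeler","salt"):
        for m in mark_of(q,n)[:3]:
            if m["confidence"]>.2:
                w=world(c,m["at"]); print(n,q,round(m["confidence"],2),w.round(3),pix(c,w).round())
print(get_clock(),grasp_offset)
E
```

```text
scene timer 0.8 [ 0.423 -0.375 -0.002] [412. 199.]
scene timer 0.67 [ 0.536 -0.349 -0.002] [379. 188.]
scene timer 0.67 [ 0.49  -0.239  0.001] [371. 215.]
scene clamp 0.61 [0.543 0.093 0.003] [291. 276.]
scene clamp_grip 0.82 [0.538 0.12  0.12 ] [283. 261.]
scene trigger 0.47 [0.53  0.13  0.081] [284. 273.]
scene trigger 0.42 [0.751 0.015 0.002] [257. 224.]
scene far_jaw 0.79 [ 0.572 -0.097 -0.007] [324. 231.]
scene half_near 0.64 [ 0.545  0.046 -0.002] [301. 265.]
scene half_far 0.58 [ 0.561 -0.042 -0.003] [315. 244.]
scene glue_bottle 0.64 [0.724 0.224 0.002] [214. 273.]
scene spice_jar 0.78 [ 0.552 -0.515  0.   ] [401. 158.]
scene spice_jar 0.35 [ 0.571 -0.099 -0.005] [324. 231.]
scene honey 0.88 [ 0.655  0.358 -0.003] [196. 321.]
scene peeler 0.55 [0.751 0.02  0.003] [256. 224.]
scene salt 0.65 [ 0.598 -0.447 -0.003] [380. 164.]
side timer 0.92 [ 0.543 -0.341  0.002] [346. 265.]
side timer 0.54 [ 0.489 -0.232  0.003] [312. 251.]
side clamp 0.73 [0.542 0.095 0.002] [275. 193.]
side clamp_grip 0.8 [0.532 0.121 0.122] [267. 166.]
side trigger 0.42 [0.535 0.134 0.083] [267. 172.]
side far_jaw 0.72 [ 0.571 -0.09   0.001] [308. 217.]
side half_near 0.91 [0.55  0.049 0.003] [283. 198.]
side half_near 0.45 [0.541 0.096 0.005] [275. 192.]
side half_far 0.77 [ 0.56  -0.038  0.001] [298. 210.]
side glue_bottle 0.75 [0.719 0.232 0.001] [294. 161.]
side spice_jar 0.69 [ 0.557 -0.512  0.004] [387. 300.]
side honey 0.82 [0.646 0.365 0.004] [264. 152.]
side peeler 0.6 [0.753 0.023 0.   ] [330. 183.]
side salt 0.57 [ 0.592 -0.442 -0.001] [379. 279.]
1.3 0.1592
```

View pics/scene0.png

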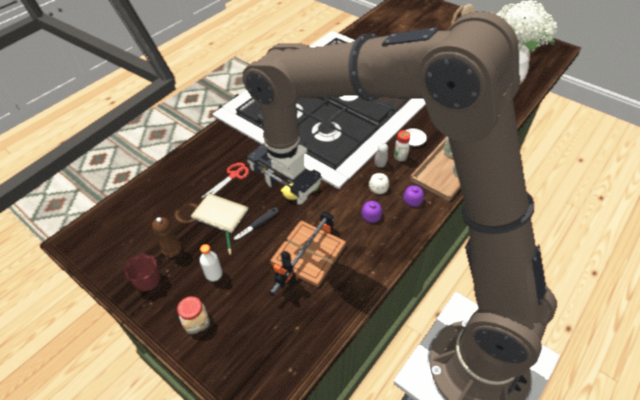

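View pics/side0.png

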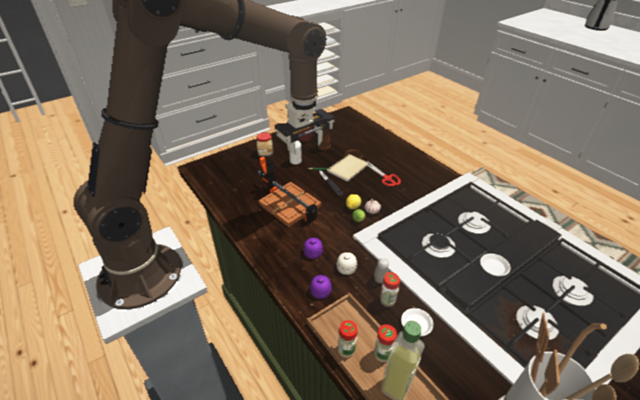

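Cream timer is at scene (379,184) / side (346,263). The look-alikes are purple: scene (412,196) and (372,211), side (320,287) and (313,247). So the target is about (0.54,-0.345), and the clamp's bar runs roughly along -y. Next I take a close look from the wrist.

```bash
cat >> h.py <<'E'
def R(yaw):
    a=np.radians(yaw); c,s=np.cos(a),np.sin(a)
    return np.array([[-s,c,0],[c,s,0],[0,0,-1.]])
def wworld(c,p,pos,rot):
    T=c["tool_from_camera"]; return pos+rot@(T[:3,:3]@np.asarray(p)+T[:3,3])
def wcam():  # wrist picture with R,t filled in
    pos,rot=np.array(get_eef_pos()),np.array(get_tool_rot()); c=camera("wrist")
    T=c["tool_from_camera"]; Rw=rot@T[:3,:3]; tw=pos+rot@T[:3,3]
    c["R"]=Rw.T; c["t"]=-Rw.T@tw; return c
E
python3 - <<'E'
from h import *
r=np.array(get_tool_rot()); print(r.round(2))
y0=np.degrees(np.arctan2(r[1,1],r[0,1])); print("yaw",y0)
for y in range(-180,180,30):
    q=solve_ik([.54,-.345,.30],R(y)); print(y,None if q is None else np.round(q))
reach([.50,-.345,.40],R(60 if y0>-30 else -120))
c=wcam(); save(c,"pics/w1.png")
for m in mark_of("timer","wrist"): 
    w=world(c,m["at"]); print(m["confidence"],w.round(4),pix(c,w).round())
for m in silhouettes("timer","wrist"):
    P=deproj(c,m["pixels"]); 
    if len(P): 
        k=(P[:,2]>.025)&(P[:,2]<.044); print(m["confidence"],len(P),P.min(0).round(3),P.max(0).round(3),((np.percentile(P[k],1,axis=0)+np.percentile(P[k],99,axis=0))/2).round(4), c["image"][m["pixels"]].mean(0).round())
for q in ("salt","spice_jar"):
    for m in mark_of(q,"wrist"): print(q,m["confidence"],world(c,m["at"]).round(3))
print(get_q())
E
```

```text
[[ 0.  1.  0.]
 [ 1. -0.  0.]
 [ 0.  0. -1.]]
yaw -0.008268686187374493
-180 [   0.   38.   44.   97.  -30.   58. -125.]
-150 [   4.   36.   36.   97.  -25.   56. -100.]
-120 [  8.  34.  30.  96. -20.  55. -74.]
-90 [ 12.  33.  23.  96. -15.  54. -48.]
-60 [ 16.  32.  17.  96. -11.  54. -22.]
-30 [20. 32. 11. 95. -7. 54.  4.]
0 [24. 32.  5. 95. -3. 54. 31.]
30 [28. 32. -1. 94.  0. 54. 57.]
60 [32. 32. -7. 94.  5. 54. 84.]
90 [ 37.  33. -14.  94.   9.  55. 110.]
120 [ 41.  34. -21.  93.  14.  56. 136.]
150 [ -10.   47.   66.   98.  -47.   67. -141.]
0.83 [ 0.4953 -0.2361  0.0013] [387. 130.]
0.79 [ 5.378e-01 -3.513e-01  4.000e-04] [325. 201.]
0.63 [ 0.425  -0.3715  0.0037] [268. 135.]
0.91 2220 [ 0.388 -0.404 -0.002] [ 0.456 -0.342  0.06 ] [ 0.423  -0.3718  0.0346] [161.  73. 199.]
0.77 2305 [ 0.461 -0.268 -0.001] [ 0.525 -0.204  0.059] [ 0.4908 -0.2382  0.0347] [157.  69. 195.]
0.75 1894 [ 0.509 -0.38  -0.002] [ 0.568 -0.318  0.06 ] [ 0.5385 -0.3484  0.0346] [232. 229. 220.]
salt 0.72 [ 0.598 -0.447 -0.004]
spice_jar 0.88 [ 0.563 -0.52  -0.   ]
[33.02172325 23.72687247 -5.0219096  92.68013663  2.24098845 63.6889971
 87.49695612]
```

View pics/w1.png

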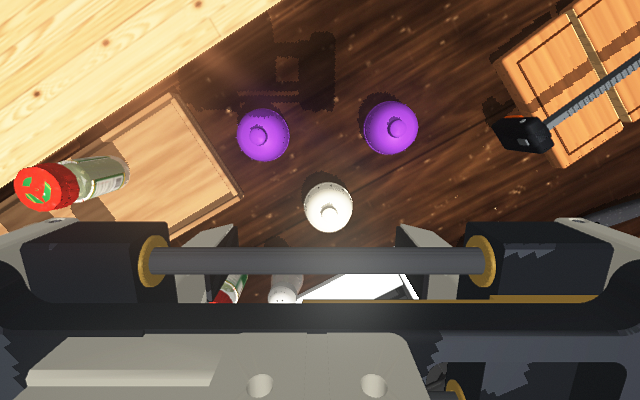

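Run:
```python
from h import *
C=[.5383,-.349]
reach([*C,.29],R(84)); set_gripper(1.0)
line_to([*C,.2015],feed=.12)
q0=np.array(get_q()); 
def turn(rate):
    tot=0
    for i in range(9):
        q=np.array(get_q()); q[:6]=q0[:6]; q[6]=q0[6]-12*(i+1); move_j(q); 
        print(round(get_clock(),2),12*(i+1),np.round(get_wrist_torque(),3),np.round(get_contact_force(),1),round(get_grasp_force(),1))
for k in range(2):
    set_gripper(0.0,8); print("gap",get_finger_gap()*92,get_grasp_force())
    turn(0)
    set_gripper(1.0)
    if k==0: move_j(q0)
line_to([*C,.33],feed=.2)
```

```text
gap 60.576262592632446 8.01474232644864
5.55 12 [ 0.515  0.052 -0.029] [-0.7  2.4 -0.8] 7.9
5.87 24 [ 0.903 -0.03  -0.071] [ 0.4  3.8 -2.4] 7.9
6.18 36 [ 1.24  -0.173 -0.046] [ 0.8  4.6 -4.3] 7.8
6.5 48 [ 1.241 -0.302 -0.041] [ 0.4  5.7 -5. ] 7.8
6.82 60 [ 1.318 -0.403 -0.034] [ 1.6  6.2 -5.3] 7.8
7.13 72 [ 1.339 -0.629 -0.023] [ 2.5  5.3 -5.9] 7.8
7.45 84 [ 1.33  -0.708 -0.035] [ 3.3  6.1 -5.8] 7.8
7.77 96 [ 1.279 -0.943  0.045] [ 4.7  5.4 -7.2] 7.8
8.08 108 [ 1.132e+00 -1.059e+00  1.000e-03] [ 5.6  5.3 -7. ] 7.8
gap 60.19239077599578 7.938593362080155
11.38 12 [ 0.951  0.134 -0.033] [-0.7  3.4  2. ] 8.1
11.69 24 [ 1.409  0.267 -0.015] [-1.6  5.3  0.9] 8.1
12.01 36 [ 1.295 -0.041 -0.037] [0.2 6.2 0.4] 8.0
12.32 48 [ 1.253 -0.347 -0.058] [1.4 5.6 0.8] 8.0
12.64 60 [ 1.121 -0.628 -0.048] [ 1.9  4.9 -0.1] 8.0
12.96 72 [ 0.833 -0.906  0.005] [3.6 2.5 1.1] 7.9
13.28 84 [ 0.562 -1.022 -0.027] [4.1 2.4 3. ] 8.2
13.59 96 [ 0.317 -1.082 -0.091] [4.2 1.6 4.3] 8.4
13.91 108 [ 0.261 -1.207 -0.017] [4.8 1.3 4.6] 8.4
```

Run:
```python
from h import *
reach([.478,-.349,.33],R(0)); c=wcam(); 
for m in silhouettes("timer","wrist"):
    P=deproj(c,m["pixels"])
    k=(P[:,2]>.025)&(P[:,2]<.044)
    if k.sum()>50: print(m["confidence"],len(P),P.min(0).round(4),P.max(0).round(4),((np.percentile(P[k],1,axis=0)+np.percentile(P[k],99,axis=0))/2).round(4)); kn=P[P[:,2]>.052]; print("knob",kn.mean(0).round(4),np.ptp(kn,axis=0).round(3))
u,v=pix(c,[.538,-.349,.03]).astype(int); print(u,v)
v0,u0=max(v-75,0),max(u-100,0)
cv2.imwrite("pics/t2.png",cv2.resize(c["image"][v0:v0+150,u0:u0+200,::-1],(800,600),interpolation=cv2.INTER_CUBIC))
```

```text
0.59 4016 [ 0.4592 -0.2677 -0.0015] [ 0.5278 -0.1987  0.0598] [ 0.4921 -0.2383  0.0347]
knob [ 0.4922 -0.2371  0.0569] [0.018 0.018 0.008]
0.56 3192 [ 0.5098 -0.3856 -0.0016] [ 0.5818 -0.3176  0.0595] [ 0.5395 -0.3477  0.0347]
knob [ 0.5405 -0.3488  0.0568] [0.019 0.019 0.007]
376 193
```

View pics/t2.png

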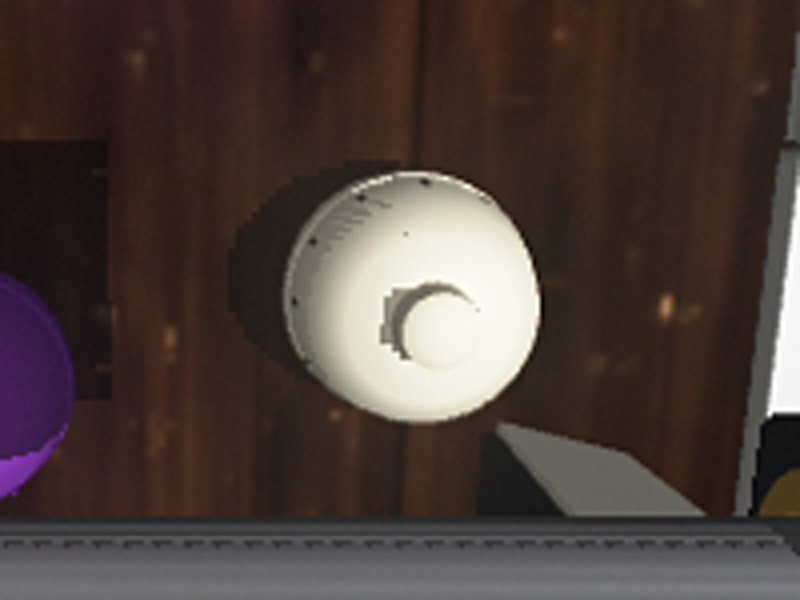

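The crop shows the cream dial centred near (412,298), with its knob at (440,325) and rim ticks at the left. The knob puts the centre at (0.540,-0.349). The torque trace never showed a clear stop, so I will sweep again, better centred and with a firmer grip.

Run:
```python
from h import *
C=[.540,-.3488]
reach([*C,.29],R(84)); line_to([*C,.2025],feed=.15)
print("base",np.round(get_wrist_torque(),3),np.round(get_contact_force(),1))
q0=np.array(get_q()); 
set_gripper(0.0,20); print("gap",get_finger_gap()*92,get_grasp_force(),np.round(get_wrist_torque(),3),np.round(get_contact_force(),1))
for i in range(14):
    q=q0.copy(); q[6]-=8*(i+1); move_j(q); T=get_wrist_torque()
    print(round(get_clock(),2),8*(i+1),np.round(T,3),np.round(get_contact_force(),1),round(get_effort()[6],3),round(get_q()[6]-q[6],2))
    if abs(T[2])>.35: break
```

```text
base [ 0.105 -0.034 -0.058] [ 0.5 -0.5  0.4]
gap 59.22916919219408 19.663030387237086 [ 0.09  -0.021 -0.024] [-0.2 -0.1  1.7]
18.73 8 [0.117 0.117 0.1  ] [-0.4 -0.1  2.8] -1.066 0.19
18.99 16 [-0.036  0.016  0.223] [-1.3 -0.5  5.1] -1.119 0.3
19.25 24 [-0.148  0.022  0.354] [-0.3 -1.7  5.6] -0.992 0.28
```

Run:
```python
from h import *
q0=np.array(get_q())
for i in range(4):
    q=q0.copy(); q[6]-=8*(i+1); move_j(q); T=get_wrist_torque()
    print(round(get_clock(),2),np.round(T,3),np.round(get_contact_force(),1))
pause(.2); set_gripper(1.0)
p=get_eef_pos(); line_to([p[0],p[1],.36],feed=.2)
# look at the clamp from above
reach([.48,.05,.42],R(0)); c=wcam(); save(c,"pics/w3.png")
for q in ("clamp","clamp_grip","trigger","far_jaw","half_near","half_far"):
    for m in mark_of(q,"wrist")[:2]: w=world(c,m["at"]); print(q,round(m["confidence"],2),w.round(4),pix(c,w).round())
for m in silhouettes("clamp","wrist")[:1]:
    P=deproj(c,m["pixels"]); b=P[(P[:,2]>.05)&(P[:,2]<.064)]; g=P[(P[:,2]>.135)&(P[:,2]<.152)]
    print("top",len(g),g.mean(0).round(4),g.min(0).round(4),g.max(0).round(4)); print("bar",len(b),b.min(0).round(3),b.max(0).round(3))
    mu=b[:,:2].mean(0); print(mu,np.linalg.svd(b[:,:2]-mu,full_matrices=False)[2][0])
```

```text
19.51 [-0.465 -0.085  0.365] [ 0.2 -2.   4.9]
19.77 [-0.708  0.167  0.177] [-0.3 -3.4  7.9]
20.02 [-0.901  0.351  0.346] [-2.6 -4.2  9.5]
20.28 [-0.885  0.565  0.245] [-2.4 -4.5  9.7]
clamp 0.83 [ 0.542   0.086  -0.0022] [360. 146.]
clamp_grip 0.84 [0.5384 0.1208 0.1216] [378. 118.]
trigger 0.94 [0.5346 0.1279 0.0837] [367. 111.]
far_jaw 0.78 [ 5.708e-01 -9.760e-02 -1.000e-04] [375. 269.]
half_near 0.61 [ 5.497e-01  4.400e-02 -5.000e-04] [365. 177.]
half_far 0.77 [ 0.561  -0.0404 -0.0022] [370. 233.]
top 934 [0.5371 0.121  0.1419] [0.5248 0.0975 0.135 ] [0.5522 0.155  0.1484]
bar 1424 [ 0.52  -0.112  0.05 ] [0.591 0.189 0.064]
[0.54954703 0.0367292 ] [ 0.1551913  -0.98788444]
```

View pics/w3.png

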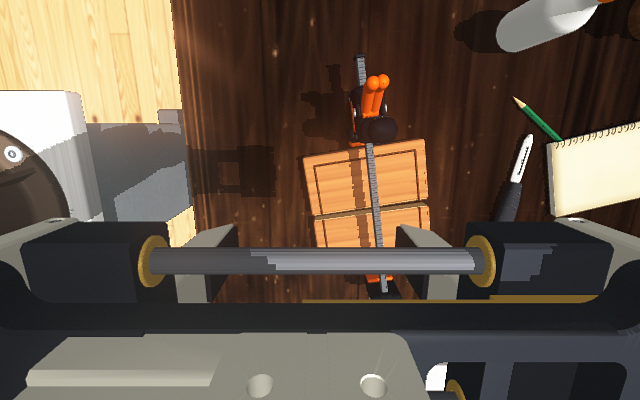

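The dial now slips at a torque plateau of about 0.3 N·m, ten times the turning torque, so it is at its stop. In the picture the clamp grip and trigger are near (375,105), with the bar running down to the far jaw at (382,280), heading about -81.3°. Both halves lie between the jaws, with the gap visible near y=212 px.

Run:
```python
from h import *
h=-81.3; d=np.array([np.cos(np.radians(h)),np.sin(np.radians(h))])
c=np.array([.5375,.1208])-.003*d
set_gripper(1.0)
reach([*c,.36],R(h)); print(get_q().round() if hasattr(get_q(),'round') else get_q())
hit=line_to([*c,.279],feed=.1,until_force=8); print("hit",hit,get_eef_pos(),np.round(get_contact_force(),1))
if not hit:
    for i in range(6):
        set_gripper(0.0,18); pause(.25); g=get_finger_gap()*92
        print(i,round(get_clock(),2),"gap",round(g,1),round(get_grasp_force(),1),np.round(get_contact_force(),1))
        if g>44.5: break
        set_gripper(.78); pause(.15)
```

```text
[   0.   23.  -25.  102.   11.   57. -111.]
hit False [0.53729658 0.12390889 0.27954233] [1.  0.4 0.5]
0 27.69 gap 40.8 17.9 [-0.8 -0.9  8.5]
1 29.39 gap 41.0 17.9 [ 0.2 -1.5  7.5]
2 31.06 gap 47.1 17.9 [-0.4 -1.4  6.2]
```

Run:
```python
from h import *
c=camera("side"); save(c,"pics/s4.png")
for n in ("side","scene"):
    if n=="scene": c=camera(n)
    M={}
    for q in ("clamp","far_jaw","half_near","half_far","timer","salt","spice_jar","glue_bottle","honey"):
        for m in mark_of(q,n)[:1]: M[q]=world(c,m["at"]); print(n,q,round(m["confidence"],2),M[q].round(4))
    if {"half_near","half_far"}<=set(M): print("dist",np.linalg.norm(M["half_near"]-M["half_far"]))
c=camera("side"); u,v=pix(c,[.55,.03,.05]).astype(int)
cv2.imwrite("pics/s4c.png",cv2.resize(c["image"][v-60:v+60,u-80:u+80,::-1],(800,600),interpolation=cv2.INTER_CUBIC))
print(get_grasp_force(),get_finger_gap()*92,get_clock())
```

```text
side clamp 0.76 [0.5439 0.0932 0.0054]
side far_jaw 0.61 [ 0.5628 -0.0629  0.0042]
side half_near 0.96 [0.5482 0.0558 0.0023]
side half_far 0.81 [ 5.537e-01 -2.260e-02  2.000e-04]
side timer 0.75 [ 0.5403 -0.3451  0.0029]
side salt 0.73 [ 0.5972 -0.4431 -0.001 ]
side spice_jar 0.79 [ 0.5564 -0.5147 -0.0007]
side glue_bottle 0.8 [0.7231 0.2316 0.0019]
dist 0.07855354861494164
scene clamp 0.77 [0.5482 0.0906 0.0015]
scene far_jaw 0.89 [ 5.705e-01 -7.090e-02  5.000e-04]
scene half_far 0.65 [ 0.5579 -0.0354 -0.0016]
scene timer 0.9 [ 0.4208 -0.3758 -0.0011]
scene salt 0.65 [ 5.936e-01 -4.484e-01 -2.000e-04]
scene spice_jar 0.71 [ 0.5541 -0.5161 -0.0013]
scene glue_bottle 0.97 [ 7.220e-01  2.251e-01 -2.000e-04]
scene honey 0.91 [ 0.6488  0.3573 -0.0027]
17.94239155948162 46.19677143418526 32.1083
```

View pics/s4c.png

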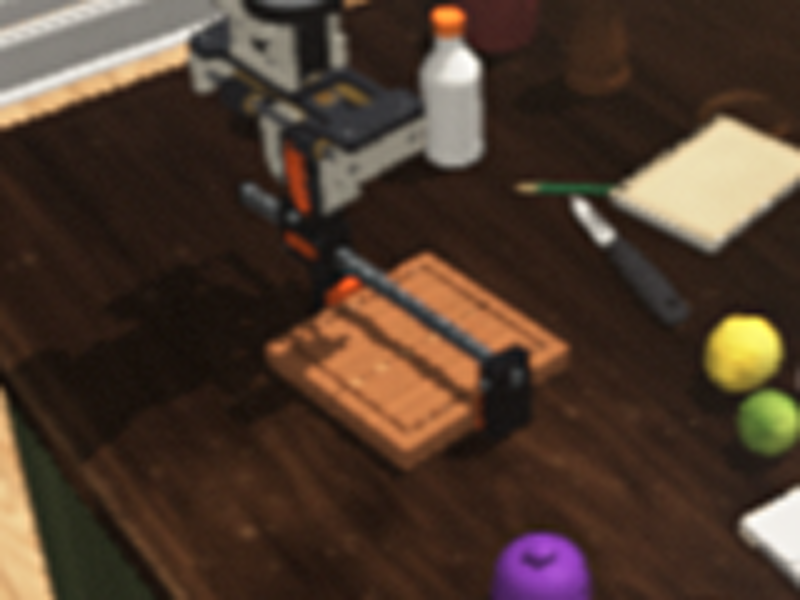

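The crop shows the seam closed and the orange pad against the board at (485,400). The fingers are still on the trigger at (300,180). The finger gap drifted slightly (47.1 to 46.2 mm), so I check that it is stable before handing in.

Run:
```python
from h import *
set_gripper(0.0,22)
for i in range(5):
    pause(.5); print(round(get_clock(),2),round(get_finger_gap()*92,2),round(get_grasp_force(),1),np.round(get_contact_force(),1))
```

```text
32.83 46.33 21.9 [-0.5 -1.3  6.3]
33.33 46.26 21.9 [-0.2 -1.4  5.7]
33.83 46.3 21.9 [-0.1 -1.   5.6]
34.33 46.12 21.9 [-1.1 -1.2  5.6]
34.83 46.38 21.9 [ 0.  -0.7  4.9]
```

```bash
python3 -c "
from station import *
print(job_done())"
```

```text
the job is handed in; nothing more can be done
None
```

The job is handed in, verdict not shown: the timer is at its stop (judged by torque), the board gap is shut after three squeezes, and the trigger is held at a steady 22 N with no bystander I checked having moved (peeler not rechecked).

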